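# Find the proud screw rest with a touch probe, level it and lay the post foot

## Robot

A 7-joint arm with a two-finger parallel gripper is mounted at the origin on the work surface. World frame = base frame: x ahead of the robot, y to its left, z up, the work surface at z = 0. Lengths are in m, angles in degrees, forces in N, time in s.
With the tool pointing down it reaches from about 0.425 to 1.025 m from the base axis. Payload 9.4 kg.
Tool frame: the origin (TCP) lies between the finger pads; the fingertips stand 22 mm ahead of it and the grasp point (between the pads) lies 3 mm ahead of it; z points along the fingers, y is the line along which they close (so a half turn about z gives the same grasp; the last joint's range is limited). The gripper opens to 85 mm and grips with 20 to 120 N. Pads are 22 mm wide; open, the fingers measure 114 mm over their backs; the gripper's body (76 mm by 85 mm) begins 54 mm behind the grasp point. The pads swing forward as they close: fully open they stand 13 mm farther back than shut.
Start: joints at [65.907, 34.337, -0.143, 91.639, 0.103, 54.024, -4.572], TCP at [0.244, -0.683, 0.253] pointing down, gripper open.
Joint ranges: [-147.43, 147.43], [-19.82, 112.94], [-74.19, 73.91], [6.32, 146.72], [-59.91, 239.91], [6.04, 106.73], [-150.56, 150.56]. Speed limits (degrees/s): [127.2, 127.2, 172.46, 172.46, 180, 180, 180].

## Interface

Orientations are given as a 3x3 rotation matrix whose columns are the frame's x, y, z axes.
In Python, from station import get_obs, cams, robot gives the robot as it stands. The module is installed in compiled form; this text tells all that it offers.
- The arm moves only by the tool servo_tool, never from a script. Its argument "targets" is text: rows parted by semicolons, each of 7 numbers parted by spaces: the finger opening in mm, from 0 to 85.4, then the shift along the tool's x, y, z in mm, then the turn, a rotation vector about the tool's x, y, z in rad. A call has 1 to 10 rows; each row is the pose to reach, as a shift and turn from the pose commanded when the call began, along the tool's axes at that moment; what a row does not reach only later rows make up. A row lasts 1/8 s, in which the tool goes at most 62.5 mm and 10.7 degrees, less where a joint would pass 70% of its speed; a pose out of reach is approached as far as the arm can. A call with a gripper value outside its range is refused whole. The fingers move at their own pace and stop on an object; "newtons" is the grip in N (left out, the last holds). Time passes only in rows, so rows that repeat a pose let the fingers close. It gives the time, the measured TCP pose, the force, the opening and the grip force at its end, in the units of the state.
- get_obs(): the state, without advancing time (a new reading comes with each control period).
- cams.snapshot(name): name is "scene" or "top" or "wrist"; returns a dict with "color" (400x640x3 uint8, blue, green, red), "mtx" (3x3 intrinsics, pixels), "distortion" ([k1, k2, p1, p2, k3] as OpenCV has them; the pictures are not rectified), "camera_from_world" (4x4, takes a point from world to camera coordinates). Camera axes: x right, y up, looking along -z (the intrinsics and any distortion apply to the point x, -y, -z); pixel columns grow to the right and rows downward; lengths in m; the calibration is good to about 2 mm. A picture is of the moment at which its call begins. There is no depth.
- robot.sign_off(): hands the job in; it is judged then, once.
The state is a dict: "t": time; "qpos": joint angles; "dq": joint speeds; "joint_torque": joint torques, N m; "tcp_pos": TCP position; "orientation": TCP orientation; "contact_force": force on the tool from outside, world axes, zero at the start; "wrist_torque": the same for the moment, N m; "finger_gap": finger opening in m; "grasp_force": force on a finger pad.
Only numpy, scipy, OpenCV 4.12 (cv2) and the standard library are available. Lean on these libraries where they do the work, as an engineer would, in place of code of your own. Each camera call takes 0.05 s, during which the arm holds its last target. There are 200 camera calls.

## Task

One of the three screw rests on the fixture plate stands a few millimetres proud, so a post foot will not lie level on them. Touch the rests gently with the spring probe to find which one and by how much, put the probe back upright in its stand, and screw that rest down level with the other two. Then lower the post foot gently onto the three rests, centred over the fixture plate, square with it and level, without disturbing the hammer, the magnet or the tin.

Things in the scene. Friction and masses are not known exactly. Their poses are not given: they have to be found in the camera images.
- bed: fixture plate fixed flat on the welding table: steel slab 220 x 200 x 20 mm (x, y, z) with dark bores. Origin: centre of its underside, on the table top; x along its 220 mm side, z up. Three alike fixed screw rests stand on it, at (x, y) = (65, 0), (-55, 70) and (-55, -70) mm. Two are at the set height (within 0.1 mm); one, any of them, stands 1.8 to 4.2 mm higher
- seat_far (a point): point on the axis of the rest at (65, 0) mm on the plate, fixed to the plate at the set height of 64 mm above the table, whatever that rest's own height. A rest is a dark cone foot (46 mm wide, 24 mm high, top 31 mm wide) with a 14 mm screw carrying a knurled round steel cap, 34 mm across and 14 mm high; the cap's flat top is the seat, its lower edge 50 mm above the table at the set height
- seat_left (a point): the same for the rest at (-55, 70) mm on the plate. A rest's cap turns with its screw under a stiff, even drag of about 0.08 N m and stays where it is left: clockwise seen from above lowers it, 12 mm per full turn (1.91 mm per rad), anticlockwise raises it; it is free for 2 mm above and 5 mm below its start at least
- seat_right (a point): the same for the rest at (-55, -70) mm on the plate. Axes of these three points are those of the fixture plate
- probe: spring touch probe, 85 mm, 0.15 kg, hanging upright in its stand at the start. From below: steel barrel 20 mm across, 30 mm long; collar 32 mm across, 5 mm thick; black grip 24 mm across, 50 mm long. Origin: centre of the barrel's underside; z towards the grip, so the collar lies 30 to 35 mm and the grip 35 to 85 mm above the origin
- plunger: the probe's sprung plunger, a 6 mm steel pin with an 8 mm ball end on the probe's axis. Origin: centre of the barrel's underside while the plunger is out; the ball end then reaches 20 mm below. It yields upward by 12 mm along the axis, from 1 N at the start to 3.4 N at the end of its travel, then it is solid; more than 10 N damages the probe
- stand: open sheet-metal stand fixed on the table: foot 80 x 80 mm, two side walls, and a shelf 70 x 70 mm, its top 62 mm above the table, with a 26 mm hole in its middle. Origin: centre of its underside, on the table; z up. The probe hangs in the hole by its collar, its origin 32 mm above the stand's origin, its grip 67 to 117 mm above the table
- foot: post foot: flat aluminium base plate 180 x 180 x 6 mm with four dark bolt holes and a steel tube stub, 34 mm outside diameter, standing upright in its middle, 60 mm long (top 66 mm above the underside); 0.5 to 0.8 kg. It lies flat on the table at the start. Origin: centre of the underside of the plate; x and y along its sides, z up the tube
- hammer: small hand hammer lying on the table beyond the fixture plate; leave it alone. Origin: under its middle
- magnet: red three-sided welding magnet, about 100 mm long and 16 mm high, lying on the table; leave it alone. Origin: underside, near its middle
- tin: open steel tin, 70 mm across and 50 mm high, standing on the table; leave it alone. Origin: centre of its underside
Things that resemble listed ones, but are neither listed nor needed, are in the scene too. Leave any green or orange look-alike of the stand alone.

How it is judged:
By the outcome, as a careful person would: the job done as asked, in the order asked, and still so for the second after the job is handed in, with the robot touching nothing.
It also fails if it takes over 70 s, if anything falls off the work surface, if the arm or the gripper's body presses on something with over 40 N, if the wrist force passes 120 N, or if a joint passes its speed limit or range.

## Working session

There is one attempt and no reset: what is moved stays moved. The work goes in short steps, Python scripts to look and compute and a tool call to move; the robot and the scene stay as the last step left them, time stands still between calls to the robot, and variables do not carry over. Pictures are saved under pics/ and viewed, at most 10 in all, crops included, and the job is handed in when it is done.

Besides the shell and the picture viewer there is one more tool, called after "Call:" by a JSON object that holds its "fn" and its "kwargs", one argument or row to a line. servo_tool: Moves the arm, as the interface text tells. Its arguments: {"type":"object","properties":{"targets":{"type":"string"},"newtons":{"type":"number"}},"required":["targets"]}

```bash
mkdir -p pics; ls; cat > h.py <<'E'
import numpy as np, cv2, json
from station import get_obs, cams, robot
def snap(name, fn):
    s=cams.snapshot(name); cv2.imwrite(f'pics/{fn}.png',s['color'])
    json.dump({k:np.array(s[k]).tolist() for k in('mtx','distortion','camera_from_world')},open(f'pics/{fn}.json','w')); return s
def load(fn):
    d=json.load(open(f'pics/{fn}.json')); return {k:np.array(v) for k,v in d.items()}
F=np.diag([1,-1,-1.])
def ray(c,px):
    u=cv2.undistortPoints(np.array([[px]],float),c['mtx'],c['distortion'])[0,0]
    T=c['camera_from_world'];R=T[:3,:3];o=-R.T@T[:3,3]
    return o,R.T@F@np.array([u[0],u[1],1.])
def atz(c,px,z):
    o,d=ray(c,px);return o+d*(z-o[2])/d[2]
def proj(c,P):
    P=np.atleast_2d(P).astype(float);T=c['camera_from_world'];X=(P@T[:3,:3].T+T[:3,3])@F
    return cv2.projectPoints(X,np.zeros(3),np.zeros(3),c['mtx'],c['distortion'])[0][:,0]
def tri(*cp):
    A=np.zeros((3,3));b=np.zeros(3)
    for c,p in cp:
        o,d=ray(c,p);d/=np.linalg.norm(d);M=np.eye(3)-np.outer(d,d);A+=M;b+=M@o
    return np.linalg.solve(A,b)
def st():
    o=get_obs();print(o['t'],np.round(o['tcp_pos'],4),np.round(o['orientation'],3).tolist(),np.round(o['contact_force'],2),o['finger_gap'],o['grasp_force'],np.round(o['qpos'],1))
E
python3 - <<'E'
from h import *
a=snap('scene','s0');b=snap('top','t0');snap('wrist','w0')
for n in('s0','t0','w0'):
    c=load(n);print(n,ray(c,(320,200)))
cv2.imwrite('pics/st.png',np.vstack([a['color'][:300],b['color'][:300]])) 
st()
E
```

```text
pics
s0 (array([1.00144511, 0.1597285 , 0.75753181]), array([-0.49855314, -0.24634623, -0.83126988]))
t0 (array([ 0.51327708, -0.03283869,  1.28558092]), array([ 0.05225164, -0.00588301, -0.99868654]))
w0 (array([ 0.31219324, -0.65719309,  0.37357293]), array([-0.27613488, -0.09269228, -0.95668755]))
0.15 [ 0.2443 -0.6823  0.2526] [[0.941, 0.337, -0.0], [0.337, -0.941, 0.001], [-0.0, -0.001, -1.0]] [ 0.17  0.38 -0.95] 0.08555076910255455 0.0 [65.9 34.4 -0.1 91.7  0.1 54.  -4.6]
```

View pics/s0.png

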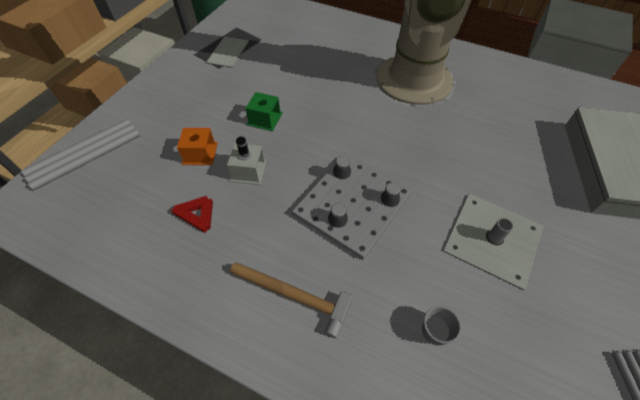

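View pics/t0.png

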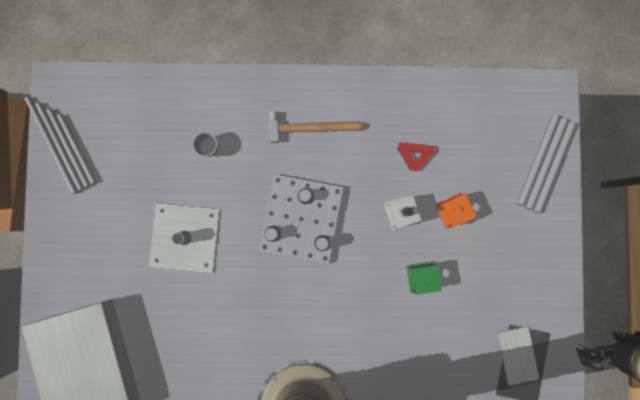

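```bash
python3 - <<'E'
from h import *
t=load('t0');s=load('s0')
f=lambda n,p,z:print(n,np.round(atz(t,p,z),3))
f('bedcorners',(276,175),.02);f('',(345,186),.02);f('',(331,263),.02);f('',(261,251),.02)
f('far',(305,195),.064);f('r2',(273,233),.064);f('r3',(322,242),.064)
for p,q in(((305,195),(338,208)),((273,233),(391,188)),((322,242),(342,161)),((408,211),(242,142)),((179,238),(505,224))):print('tri',np.round(tri((t,p),(s,q)),3))
f('foot',(155,204),.006);f('',(220,206),.006);f('',(215,272),.006);f('',(150,267),.006)
f('stand',(385,201),.062);f('',(416,195),.062);f('',(421,222),.062);f('',(391,228),.062)
w=load('w0');T=w['camera_from_world'];o=get_obs()
R=np.array(o['orientation']);c=-T[:3,:3].T@T[:3,3]
print('cam in tool',R.T@(c-o['tcp_pos']), (R.T@T[:3,:3].T).round(3).tolist())
a=cv2.imread('pics/t0.png')[170:280,145:345];b=cv2.imread('pics/t0.png')[180:240,370:450]
E
```

```text
bedcorners [0.649 0.084 0.02 ]
 [ 0.62 -0.11  0.02]
 [ 0.404 -0.073  0.02 ]
 [0.436 0.123 0.02 ]
far [0.59  0.001 0.064]
r2 [0.487 0.086 0.064]
r3 [ 0.464 -0.047  0.064]
tri [0.59  0.001 0.069]
tri [0.487 0.086 0.067]
tri [ 0.464 -0.046  0.069]
tri [ 0.548 -0.269  0.112]
tri [0.471 0.338 0.069]
foot [0.564 0.426 0.006]
 [0.56  0.242 0.006]
 [0.375 0.252 0.006]
 [0.387 0.435 0.006]
stand [ 0.576 -0.217  0.062]
 [ 0.594 -0.302  0.062]
 [ 0.52  -0.315  0.062]
 [ 0.503 -0.233  0.062]
cam in tool [ 0.07240575 -0.00085343 -0.12095434] [[-0.001, 0.959, 0.282], [1.0, 0.001, 0.001], [0.001, 0.282, -0.959]]
```

Call:
{"fn": "servo_tool", "kwargs": {
  "targets": "85 30 -20 0 0 0 0;85 85 -58 2 0 0 0;85 140 -96 4 0 0 0;85 195 -133 6 0 0 0;85 250 -171 8 0 0 0;85 305 -208 10 0 0 0;85 360 -246 12 0 0 0;85 405 -277 13 0 0 0;85 423 -289 13 0 0 0;85 423 -289 13 0 0 0"
}}

```text
t: 1.4
tcp_pos: [0.5474, -0.264, 0.24]
orientation: [[0.939, 0.343, 0.0], [0.343, -0.939, 0.002], [0.001, -0.001, -1.0]]
contact_force: [0.3, -1.4, -0.0]
finger_gap: 0.085
grasp_force: 0.0
```

```bash
python3 - <<'E'
from h import *
st();s=snap('wrist','w1');st()
a=cv2.resize(s['color'],(800,500));cv2.imwrite('pics/w1b.png',a)
E
```

```text
1.4 [ 0.5474 -0.264   0.24  ] [[0.939, 0.343, 0.0], [0.343, -0.939, 0.002], [0.001, -0.001, -1.0]] [ 0.3  -1.43 -0.01] 0.08498322159877195 0.0 [ 21.5  27.1  -1.5 108.2   0.8  44.7 -50.4]
1.45 [ 0.5458 -0.2665  0.24  ] [[0.94, 0.34, -0.0], [0.34, -0.94, 0.0], [-0.0, -0.0, -1.0]] [ 0.39 -0.62 -0.19] 0.08510605214655176 0.0 [ 21.6  27.1  -1.4 108.3   0.9  44.7 -50.3]
```

View pics/w1b.png

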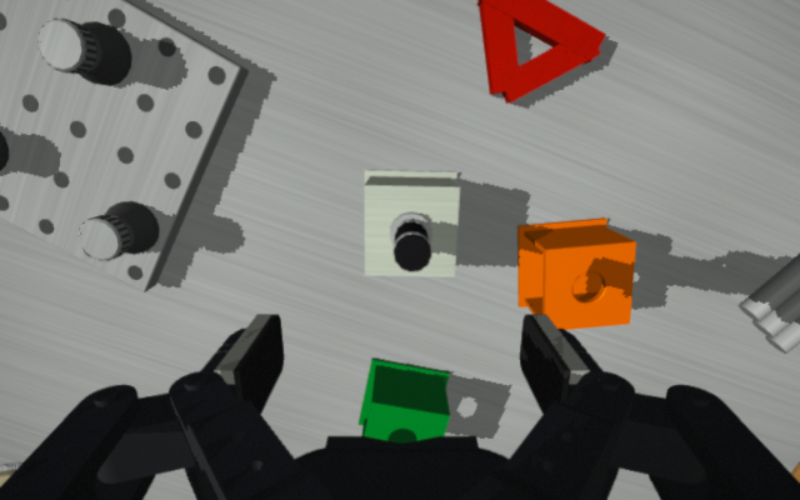

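```bash
python3 - <<'E'
from h import *
t=load('t0');s=load('s0');w=load('w1')
p=(412/1.25,251/1.25)
print(atz(w,p,.117),atz(w,(411/1.25,230/1.25),.067), tri((w,p),(t,(408,211)),(s,(242,139))))
print('shelf',[atz(w,(x/1.25,y/1.25),.062).round(4).tolist() for x,y in((364,183),(460,183),(457,276),(365,276))])
P=np.array(get_obs()['tcp_pos']);R=np.array(get_obs()['orientation'])
for X in(atz(w,p,.117),):print((R.T@(X-P))*1000)
for n,q in(('far',(63,45)),('right',(100,238)) ):print(n,atz(w,(q[0]/1.25,q[1]/1.25),.064))
E
```

```text
[ 0.5469887  -0.26993272  0.117     ] [ 0.54805405 -0.2699615   0.067     ] [ 0.54727859 -0.26786367  0.12099695]
shelf [[0.5683, -0.2259, 0.062], [0.5924, -0.2918, 0.062], [0.5246, -0.3171, 0.062], [0.5, -0.2497, 0.062]]
[-5.07854821e-02  3.71895949e+00  1.22951622e+02]
far [ 5.88666883e-01 -4.13634448e-04  6.40000000e-02]
right [ 0.45954979 -0.04715821  0.064     ]
```

Call:
{"fn": "servo_tool", "kwargs": {
  "targets": "70 0 3.8 40 0 0 0;60 0 3.8 95 0 0 0;60 0 3.8 130 0 0 0;60 0 3.8 145 0 0 0;60 0 3.8 145 0 0 0;15 0 3.8 145 0 0 0;15 0 3.8 145 0 0 0;15 0 3.8 145 0 0 0;15 0 3.8 145 0 0 0",
  "newtons": 40
}}

```text
t: 2.58
tcp_pos: [0.5471, -0.2719, 0.0968]
orientation: [[0.941, 0.337, 0.002], [0.337, -0.941, -0.001], [0.002, 0.002, -1.0]]
contact_force: [-1.1, -0.2, 5.9]
finger_gap: 0.0231
grasp_force: 38.8
```

```bash
python3 -c "
from h import *
st();snap('wrist','w2');snap('scene','s2')"
```

```text
2.575 [ 0.5471 -0.2719  0.0968] [[0.941, 0.337, 0.002], [0.337, -0.941, -0.001], [0.002, 0.002, -1.0]] [-1.09 -0.16  5.93] 0.023121150548853088 38.835328817367554 [ 21.9  38.2  -1.2 113.8   1.7  27.9 -50.8]
```

Call:
{"fn": "servo_tool", "kwargs": {
  "targets": "15 0 0 -15 0 0 0;15 0 0 -45 0 0 0;15 0 0 -75 0 0 0;15 0 0 -90 0 0 0;15 -0.5 -25 -90 0 0 0;15 -1.5 -75 -90 0 0 0;15 -2.5 -130 -90 0 0 0;15 -3.5 -185 -90 0 0 0;15 -4 -225 -90 0 0 0;15 -4 -238 -90 0 0 0"
}}

```text
t: 3.92
tcp_pos: [0.4615, -0.0465, 0.1855]
orientation: [[0.94, 0.34, -0.001], [0.34, -0.94, 0.001], [-0.0, -0.001, -1.0]]
contact_force: [1.1, 0.0, -2.3]
finger_gap: 0.0236
grasp_force: 39.4
```

```bash
python3 - <<'E'
from h import *
st();s=snap('wrist','w3');u=snap('scene','s3');st()
cv2.imwrite('pics/m3.png',np.hstack([cv2.resize(s['color'],(480,300)),cv2.resize(u['color'][100:250,260:420],(320,300))]))
E
```

```text
3.925 [ 0.4615 -0.0465  0.1855] [[0.94, 0.34, -0.001], [0.34, -0.94, 0.001], [-0.0, -0.001, -1.0]] [ 1.1   0.04 -2.26] 0.02357720443904004 39.44855332374573 [ -0.6  22.8  -0.8 128.9   0.6  28.3 -72. ]
4.025 [ 0.4623 -0.0477  0.1855] [[0.941, 0.339, 0.0], [0.339, -0.941, 0.0], [0.0, -0.0, -1.0]] [ 0.75  0.19 -1.59] 0.02319957347888556 39.45546090602875 [ -0.5  22.9  -0.8 128.8   0.6  28.3 -71.9]
```

View pics/m3.png

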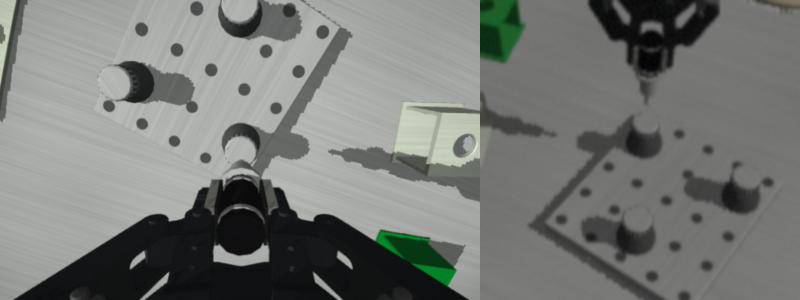

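Call:
{"fn": "servo_tool", "kwargs": {
  "targets": "15 0 0 12 0 0 0;15 0 0 25 0 0 0;15 0 0 29 0 0 0;15 0 0 29 0 0 0;15 0 0 29 0 0 0"
}}

```text
t: 4.65
tcp_pos: [0.4626, -0.049, 0.1563]
orientation: [[0.942, 0.337, 0.0], [0.337, -0.942, -0.0], [-0.0, 0.0, -1.0]]
contact_force: [0.4, -0.8, -1.6]
finger_gap: 0.0231
grasp_force: 39.5
```

Call:
{"fn": "servo_tool", "kwargs": {
  "targets": "15 0 0 1 0 0 0;15 0 0 1 0 0 0"
}}

```text
t: 4.9
tcp_pos: [0.4626, -0.0487, 0.1554]
orientation: [[0.941, 0.337, 0.0], [0.337, -0.941, -0.0], [0.0, 0.0, -1.0]]
contact_force: [-0.5, 0.4, -2.5]
finger_gap: 0.023
grasp_force: 39.5
```

Call:
{"fn": "servo_tool", "kwargs": {
  "targets": "15 0 0 1 0 0 0;15 0 0 1 0 0 0"
}}

```text
t: 5.15
tcp_pos: [0.4625, -0.0487, 0.1543]
orientation: [[0.941, 0.337, 0.0], [0.337, -0.941, -0.0], [-0.0, 0.0, -1.0]]
contact_force: [0.3, -0.5, -0.7]
finger_gap: 0.0231
grasp_force: 39.5
```

Call:
{"fn": "servo_tool", "kwargs": {
  "targets": "15 0 0 1 0 0 0;15 0 0 1 0 0 0"
}}

```text
t: 5.4
tcp_pos: [0.4625, -0.0488, 0.1532]
orientation: [[0.941, 0.337, -0.0], [0.337, -0.941, -0.0], [-0.0, -0.0, -1.0]]
contact_force: [0.9, 0.0, -2.1]
finger_gap: 0.0234
grasp_force: 39.5
```

Call:
{"fn": "servo_tool", "kwargs": {
  "targets": "15 0 0 1 0 0 0;15 0 0 1 0 0 0"
}}

```text
t: 5.65
tcp_pos: [0.4624, -0.0488, 0.1522]
orientation: [[0.941, 0.337, -0.0], [0.337, -0.941, -0.0], [-0.0, -0.0, -1.0]]
contact_force: [-0.6, 0.0, -2.1]
finger_gap: 0.023
grasp_force: 39.5
```

Call:
{"fn": "servo_tool", "kwargs": {
  "targets": "15 0 0 1 0 0 0;15 0 0 1 0 0 0"
}}

```text
t: 5.9
tcp_pos: [0.4625, -0.0488, 0.1512]
orientation: [[0.941, 0.337, -0.0], [0.337, -0.941, -0.0], [-0.0, -0.0, -1.0]]
contact_force: [0.0, -0.1, -1.3]
finger_gap: 0.0231
grasp_force: 39.5
```

Call:
{"fn": "servo_tool", "kwargs": {
  "targets": "15 0 0 1 0 0 0;15 0 0 1 0 0 0"
}}

```text
t: 6.15
tcp_pos: [0.4625, -0.0487, 0.1502]
orientation: [[0.941, 0.337, -0.0], [0.337, -0.941, 0.0], [-0.0, -0.0, -1.0]]
contact_force: [0.2, 0.5, -1.7]
finger_gap: 0.023
grasp_force: 39.5
```

Call:
{"fn": "servo_tool", "kwargs": {
  "targets": "15 0 0 1 0 0 0;15 0 0 1 0 0 0"
}}

```text
t: 6.4
tcp_pos: [0.4624, -0.0488, 0.1492]
orientation: [[0.941, 0.337, -0.0], [0.337, -0.941, -0.0], [-0.0, -0.0, -1.0]]
contact_force: [-0.1, 0.5, -1.9]
finger_gap: 0.0234
grasp_force: 39.5
```

Call:
{"fn": "servo_tool", "kwargs": {
  "targets": "15 0 0 1 0 0 0;15 0 0 1 0 0 0"
}}

```text
t: 6.65
tcp_pos: [0.4625, -0.0487, 0.1482]
orientation: [[0.941, 0.337, 0.0], [0.337, -0.941, 0.0], [0.0, -0.0, -1.0]]
contact_force: [-0.7, 0.6, -0.1]
finger_gap: 0.0232
grasp_force: 39.5
```

Call:
{"fn": "servo_tool", "kwargs": {
  "targets": "15 0 0 1 0 0 0;15 0 0 1 0 0 0"
}}

```text
t: 6.9
tcp_pos: [0.4625, -0.0488, 0.1472]
orientation: [[0.941, 0.337, 0.0], [0.337, -0.941, -0.0], [-0.0, 0.0, -1.0]]
contact_force: [0.3, -0.1, 0.3]
finger_gap: 0.0233
grasp_force: 39.5
```

```bash
cat > m.py <<'E'
from h import *
import sys
n=int(sys.argv[1]);F=[];Z=[]
for i in range(n):
    cams.snapshot('top');o=get_obs();F.append(o['contact_force'][2]);Z.append(o['tcp_pos'][2])
print(np.round(np.mean(Z)*1e3,2),'F',np.round(np.mean(F),2),'+-',np.round(np.std(F)/n**.5,2),np.round(F,1), o['t'])
E
python3 m.py 8
```

```text
147.28 F -0.08 +- 0.17 [-0.9  0.  -0.1  0.   0.7 -0.7  0.3  0.1] 7.3
```

Call:
{"fn": "servo_tool", "kwargs": {
  "targets": "15 0 0 -1 0 0 0;15 0 0 -1 0 0 0"
}}

```text
t: 7.55
tcp_pos: [0.4625, -0.0488, 0.1483]
orientation: [[0.941, 0.337, 0.0], [0.337, -0.941, -0.0], [0.0, 0.0, -1.0]]
contact_force: [0.1, -0.8, -0.6]
finger_gap: 0.0233
grasp_force: 39.5
```

```bash
python3 m.py 8
```

```text
148.26 F -0.18 +- 0.04 [-0.1 -0.  -0.2 -0.3  0.  -0.1 -0.3 -0.4] 7.95
```

Call:
{"fn": "servo_tool", "kwargs": {
  "targets": "15 0 0 -0.5 0 0 0;15 0 0 -0.5 0 0 0"
}}

```text
t: 8.2
tcp_pos: [0.4624, -0.0488, 0.1487]
orientation: [[0.941, 0.337, -0.0], [0.337, -0.941, -0.0], [-0.0, -0.0, -1.0]]
contact_force: [0.5, 0.3, -2.0]
finger_gap: 0.0235
grasp_force: 39.5
```

```bash
python3 m.py 8
```

```text
148.72 F -1.1 +- 0.2 [-1.3 -1.2 -0.9 -0.6 -2.  -0.8 -1.8 -0.3] 8.6
```

Call:
{"fn": "servo_tool", "kwargs": {
  "targets": "15 0 0 -1 0 0 0;15 0 0 -1 0 0 0"
}}

```text
t: 8.85
tcp_pos: [0.4625, -0.0487, 0.1498]
orientation: [[0.941, 0.337, 0.0], [0.337, -0.941, -0.0], [0.0, 0.0, -1.0]]
contact_force: [0.5, 0.9, -1.6]
finger_gap: 0.0233
grasp_force: 39.5
```

```bash
python3 m.py 8
```

```text
149.77 F -1.34 +- 0.24 [-1.9 -2.8 -1.1 -0.7 -0.8 -0.7 -1.5 -1.4] 9.25
```

Call:
{"fn": "servo_tool", "kwargs": {
  "targets": "15 0 0 -15 0 0 0;15 10 -18 -18 0 0 0;15 30 -52 -18 0 0 0;15 52 -90 -18 0 0 0;15 66 -113 -15 0 0 0;15 69 -118 -9 0 0 0;15 69 -118 -4 0 0 0;15 69 -118 -4 0 0 0"
}}

```text
t: 10.25
tcp_pos: [0.4871, 0.0842, 0.1533]
orientation: [[0.942, 0.336, -0.001], [0.336, -0.942, -0.001], [-0.002, 0.0, -1.0]]
contact_force: [-0.1, -0.5, -1.7]
finger_gap: 0.0227
grasp_force: 39.5
```

```bash
python3 m.py 5; python3 -c "
from h import *
w=load('w3');print(atz(w,(115/.75,83/.75),.064));st()"
```

```text
153.78 F -1.31 +- 0.23 [-1.3 -1.3 -2.3 -0.9 -0.8] 10.5
[0.48209316 0.09189098 0.064     ]
10.5 [0.4877 0.085  0.1539] [[0.942, 0.336, 0.0], [0.336, -0.942, -0.0], [0.0, 0.0, -1.0]] [ 0.03  0.12 -0.8 ] 0.023149399458804423 39.51833367347717 [-16.9  27.6   0.6 126.7  -0.6  25.7 -86.1]
```

Call:
{"fn": "servo_tool", "kwargs": {
  "targets": "15 0 0 2 0 0 0;15 0 0 2 0 0 0"
}}

```text
t: 10.75
tcp_pos: [0.4876, 0.0855, 0.1517]
orientation: [[0.942, 0.337, -0.0], [0.337, -0.942, -0.0], [-0.0, -0.0, -1.0]]
contact_force: [-1.4, 0.4, -0.6]
finger_gap: 0.0231
grasp_force: 39.5
```

```bash
python3 m.py 5
```

```text
151.74 F -1.37 +- 0.32 [-1.2 -2.8 -1.1 -1.2 -0.7] 11.0
```

Call:
{"fn": "servo_tool", "kwargs": {
  "targets": "15 0 0 2 0 0 0;15 0 0 2 0 0 0"
}}

```text
t: 11.25
tcp_pos: [0.4877, 0.0856, 0.1497]
orientation: [[0.941, 0.337, 0.0], [0.337, -0.941, 0.0], [0.0, 0.0, -1.0]]
contact_force: [0.3, 0.4, -0.4]
finger_gap: 0.0227
grasp_force: 39.5
```

```bash
python3 m.py 5
```

```text
149.77 F -0.48 +- 0.26 [ 0.3 -0.7 -0.6 -1.4  0. ] 11.5
```

Call:
{"fn": "servo_tool", "kwargs": {
  "targets": "15 0 0 2 0 0 0;15 0 0 2 0 0 0"
}}

```text
t: 11.75
tcp_pos: [0.4877, 0.0856, 0.1476]
orientation: [[0.941, 0.337, 0.0], [0.337, -0.941, 0.0], [0.0, 0.0, -1.0]]
contact_force: [-0.1, -0.5, 0.5]
finger_gap: 0.0232
grasp_force: 39.5
```

```bash
python3 m.py 5
```

```text
147.74 F 0.42 +- 0.21 [ 0.8  0.2  1.1 -0.2  0.2] 12.0
```

Call:
{"fn": "servo_tool", "kwargs": {
  "targets": "15 0 0 -2 0 0 0;15 0 0 -2 0 0 0"
}}

```text
t: 12.25
tcp_pos: [0.4877, 0.0856, 0.1499]
orientation: [[0.941, 0.337, 0.0], [0.337, -0.941, 0.0], [0.0, -0.0, -1.0]]
contact_force: [0.1, 0.7, -0.7]
finger_gap: 0.023
grasp_force: 39.5
```

```bash
python3 m.py 8
```

```text
149.77 F -0.11 +- 0.15 [ 0.   0.1 -0.2 -0.5  0.2  0.5 -1.  -0.1] 12.65
```

Call:
{"fn": "servo_tool", "kwargs": {
  "targets": "15 0 0 -0.7 0 0 0;15 0 0 -0.7 0 0 0"
}}

```text
t: 12.9
tcp_pos: [0.4877, 0.0856, 0.1505]
orientation: [[0.941, 0.337, -0.0], [0.337, -0.941, -0.0], [-0.0, 0.0, -1.0]]
contact_force: [0.2, -0.1, 0.5]
finger_gap: 0.0233
grasp_force: 39.5
```

```bash
python3 m.py 8
```

```text
150.45 F -0.61 +- 0.21 [-0.4 -0.7 -0.5  0.1 -1.9 -0.5 -1.1  0. ] 13.3
```

Call:
{"fn": "servo_tool", "kwargs": {
  "targets": "15 0 0 -0.6 0 0 0;15 0 0 -0.6 0 0 0"
}}

```text
t: 13.55
tcp_pos: [0.4874, 0.0855, 0.151]
orientation: [[0.941, 0.337, -0.0], [0.337, -0.941, -0.0], [-0.001, -0.0, -1.0]]
contact_force: [-0.0, -0.3, -1.6]
finger_gap: 0.0231
grasp_force: 39.5
```

```bash
python3 m.py 8; python3 -c "
from h import *
w=load('w3');print(tri((w,(115/.75,83/.75)),(load('t0'),(273,233))), proj(w,[[.487,.086,.064],[.59,0,.064]])*.75, proj(load('t0'),[.484,.09,.064]))"
```

```text
151.0 F -1.44 +- 0.14 [-2.1 -1.4 -1.7 -1.  -0.9 -1.2 -1.8 -1.4] 13.95
[0.48647749 0.08360205 0.08257465] [[121.94437193  80.13907291]
 [241.98560218   1.10340601]] [[271.4116683  234.04388978]]
```

Call:
{"fn": "servo_tool", "kwargs": {
  "targets": "15 0 0 0.3 0 0 0;15 0 0 0.3 0 0 0;15 0 0 0.3 0 0 0"
}}

```text
t: 14.32
tcp_pos: [0.4877, 0.0856, 0.1508]
orientation: [[0.941, 0.337, -0.0], [0.337, -0.941, -0.0], [-0.0, 0.0, -1.0]]
contact_force: [0.2, 0.2, -1.2]
finger_gap: 0.0231
grasp_force: 39.5
```

```bash
python3 m.py 12
```

```text
150.76 F -1.07 +- 0.12 [-0.9 -1.  -1.6 -1.5 -1.  -1.6 -0.5 -0.4 -0.8 -1.4 -1.3 -0.6] 14.925
```

Call:
{"fn": "servo_tool", "kwargs": {
  "targets": "15 0 0 0.2 0 0 0;15 0 0 0.2 0 0 0;15 0 0 0.2 0 0 0"
}}

```text
t: 15.3
tcp_pos: [0.4877, 0.0856, 0.1506]
orientation: [[0.941, 0.337, 0.0], [0.337, -0.941, 0.0], [0.0, -0.0, -1.0]]
contact_force: [0.8, 0.6, -1.1]
finger_gap: 0.0231
grasp_force: 39.5
```

```bash
python3 m.py 12
```

```text
150.57 F -0.12 +- 0.11 [ 0.5 -0.2 -0.1 -0.1 -0.8 -0.4 -0.5 -0.  -0.3  0.3 -0.4  0.5] 15.9
```

Call:
{"fn": "servo_tool", "kwargs": {
  "targets": "15 0 0 -12 0 0 0;15 10 17 -15 0 0 0;15 30 52 -15 0 0 0;15 52 90 -15 0 0 0;15 64 111 -12 0 0 0;15 66 114.5 -6 0 0 0;15 66 114.5 0 0 0 0;15 66 114.5 1.8 0 0 0;15 66 114.5 1.8 0 0 0;15 66 114.5 1.8 0 0 0"
}}

```text
t: 17.15
tcp_pos: [0.5883, 0.0006, 0.149]
orientation: [[0.941, 0.338, 0.0], [0.338, -0.941, 0.0], [0.0, -0.0, -1.0]]
contact_force: [-0.3, -0.4, -2.1]
finger_gap: 0.023
grasp_force: 39.5
```

```bash
python3 m.py 10;python3 -c "
from h import *
st()"
```

```text
148.87 F -1.14 +- 0.22 [-0.4 -0.3 -1.4 -1.4  0.2 -1.6 -1.9 -1.1 -2.1 -1.2] 17.65
17.65 [5.884e-01 1.000e-04 1.488e-01] [[0.941, 0.337, -0.0], [0.337, -0.941, -0.0], [-0.0, -0.0, -1.0]] [ 0.61  0.37 -1.21] 0.023057347170549764 39.540488719940186 [ -5.5  32.8  -0.  115.    0.   32.2 -75.9]
```

Call:
{"fn": "servo_tool", "kwargs": {
  "targets": "15 0 0 0.2 0 0 0;15 0 0 0.2 0 0 0;15 0 0 0.2 0 0 0"
}}

```text
t: 18.02
tcp_pos: [0.5884, 0.0, 0.1486]
orientation: [[0.941, 0.337, 0.0], [0.337, -0.941, -0.0], [0.0, 0.0, -1.0]]
contact_force: [-0.3, -0.3, -0.0]
finger_gap: 0.0234
grasp_force: 39.5
```

```bash
python3 m.py 10
```

```text
148.58 F -0.35 +- 0.15 [ 0.4 -0.3 -0.5 -1.3 -0.1 -0.1 -0.  -0.2 -0.3 -1. ] 18.525
```

Call:
{"fn": "servo_tool", "kwargs": {
  "targets": "15 0 0 0.2 0 0 0;15 0 0 0.2 0 0 0;15 0 0 0.2 0 0 0"
}}

```text
t: 18.9
tcp_pos: [0.5884, 0.0001, 0.1483]
orientation: [[0.941, 0.337, 0.0], [0.337, -0.941, 0.0], [0.0, 0.0, -1.0]]
contact_force: [0.5, -0.5, -0.4]
finger_gap: 0.0231
grasp_force: 39.5
```

```bash
python3 m.py 10
```

```text
148.35 F -0.44 +- 0.12 [-0.2 -0.9 -0.7 -0.9 -0.6 -0.5 -0.6  0.3  0.  -0.3] 19.4
```

Call:
{"fn": "servo_tool", "kwargs": {
  "targets": "15 0 0 -20 0 0 0;15 0 0 -40 0 0 0;15 -14 25 -42 0 0 0;15 -42 77 -42 0 0 0;15 -70 130 -42 0 0 0;15 -98 182 -42 0 0 0;15 -120 223 -42 0 0 0;15 -130 241 -42 0 0 0;15 -130.3 241.2 -42 0 0 0;15 -130.3 241.2 -42 0 0 0"
}}

```text
t: 20.65
tcp_pos: [0.5475, -0.269, 0.1902]
orientation: [[0.941, 0.339, -0.0], [0.339, -0.941, 0.001], [0.0, -0.001, -1.0]]
contact_force: [1.0, 0.9, -0.7]
finger_gap: 0.0231
grasp_force: 39.6
```

```bash
python3 - <<'E'
from h import *
s=snap('wrist','w4');u=snap('scene','s4');st()
cv2.imwrite('pics/m4.png',np.hstack([cv2.resize(s['color'][60:360,140:500],(480,400)),cv2.resize(u['color'][90:200,210:298],(320,400))]))
E
```

```text
20.75 [ 0.5477 -0.2688  0.1903] [[0.941, 0.34, 0.0], [0.34, -0.941, 0.001], [0.0, -0.001, -1.0]] [ 1.75  0.11 -0.91] 0.023489898937328484 39.586955308914185 [ 21.6  30.7  -1.2 110.4   0.9  38.9 -50.2]
```

View pics/m4.png

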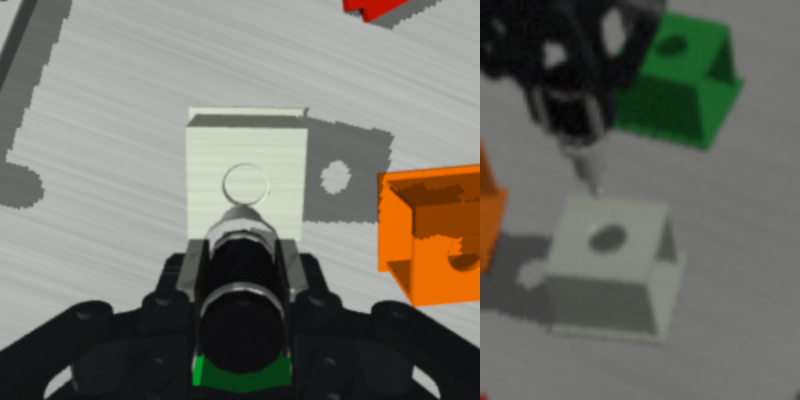

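```bash
python3 - <<'E'
from h import *
w=load('w4');s=load('s4')
print(atz(w,(324.5,198),.062),atz(s,(244.9,155.7),.062),tri((w,(324.5,198)),(s,(244.9,155.7))))
E
```

```text
[ 0.54635927 -0.27092179  0.062     ] [ 0.54733541 -0.2691407   0.062     ] [ 0.54535341 -0.27119463  0.05877758]
```

Call:
{"fn": "servo_tool", "kwargs": {
  "targets": "15 0 0 0 0 0 0;15 0 0 0 0 0 0;15 0 0 0 0 0 0"
}}

```text
t: 21.12
tcp_pos: [0.5471, -0.2707, 0.1904]
orientation: [[0.941, 0.337, -0.0], [0.337, -0.941, -0.0], [-0.0, 0.0, -1.0]]
contact_force: [-0.7, -0.1, -1.2]
finger_gap: 0.0228
grasp_force: 39.6
```

Call:
{"fn": "servo_tool", "kwargs": {
  "targets": "15 0 0 15 0 0 0;15 0 0 40 0 0 0;15 0 0 55 0 0 0;15 0 0 68 0 0 0;15 0 0 78 0 0 0;15 0 0 85 0 0 0;15 0 0 90 0 0 0;15 0 0 92 0 0 0;15 0 0 92 0 0 0"
}}

```text
t: 22.25
tcp_pos: [0.5471, -0.271, 0.0985]
orientation: [[0.941, 0.337, 0.0], [0.337, -0.941, -0.0], [0.0, 0.0, -1.0]]
contact_force: [0.3, -0.0, -1.7]
finger_gap: 0.023
grasp_force: 39.6
```

Call:
{"fn": "servo_tool", "kwargs": {
  "targets": "15 0 0 1 0 0 0;15 0 0 1.5 0 0 0;30 0 0 1.5 0 0 0;50 0 0 1.5 0 0 0;60 0 0 1.5 0 0 0;60 0 0 1.5 0 0 0;60 0 0 -20 0 0 0;60 0 0 -70 0 0 0;60 0 0 -120 0 0 0;60 0 0 -140 0 0 0"
}}

```text
t: 23.5
tcp_pos: [0.5479, -0.2714, 0.2415]
orientation: [[0.942, 0.337, 0.004], [0.337, -0.942, -0.002], [0.003, 0.003, -1.0]]
contact_force: [0.0, 0.2, -0.8]
finger_gap: 0.0604
grasp_force: 0.0
```

```bash
python3 - <<'E'
from h import *
s=snap('wrist','w5');u=snap('scene','s5');st()
w=load('w5')
print(proj(w,[[.547,-.271,.117],[.547,-.271,.067]]))
cv2.imwrite('pics/m5.png',np.hstack([cv2.resize(s['color'],(512,320)),cv2.resize(u['color'][90:190,210:300],(288,320))]))
E
```

```text
23.6 [ 0.548  -0.2715  0.241 ] [[0.942, 0.337, 0.004], [0.337, -0.942, -0.002], [0.003, 0.003, -1.0]] [1.04 0.13 0.62] 0.060155604882484136 0.0 [ 21.8  27.2  -1.  107.9   0.7  44.7 -50. ]
[[321.18642095 198.44887984]
 [321.07440401 183.22153215]]
```

View pics/m5.png

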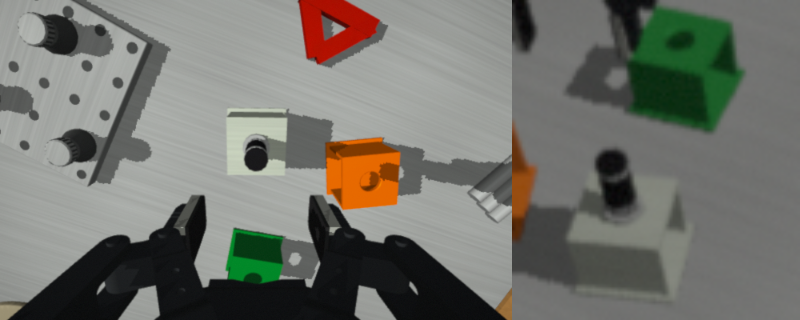

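Call:
{"fn": "servo_tool", "kwargs": {
  "targets": "60 3 -15 2 0 0 -0.1;60 10 -55 6 0 0 -0.25;60 19 -105 12 0 0 -0.4;60 28 -160 18 0 0 -0.55;60 37 -212 24 0 0 -0.7;60 47 -265 30 0 0 -0.85;60 56 -315 36 0 0 -0.97;60 62 -348 40 0 0 -1.04;60 63 -356.5 40 0 0 -1.047;60 63 -356.5 40 0 0 -1.047"
}}

```text
t: 24.85
tcp_pos: [0.4859, 0.0856, 0.1978]
orientation: [[0.179, 0.984, -0.001], [0.984, -0.179, -0.0], [-0.001, -0.001, -1.0]]
contact_force: [0.6, -0.3, -0.1]
finger_gap: 0.0602
grasp_force: 0.0
```

```bash
python3 - <<'E'
from h import *
cams.snapshot('top');s=snap('wrist','w6');st()
w=load('w6')
print(proj(w,[[.487,.086,.066],[.487,.086,.05]]))
cv2.imwrite('pics/m6.png',cv2.resize(s['color'],(800,500)))
E
```

```text
24.95 [0.4863 0.0845 0.1981] [[0.181, 0.983, -0.001], [0.983, -0.181, -0.001], [-0.001, -0.0, -1.0]] [ 0.37 -0.15  0.65] 0.06025632599727182 0.0 [ -3.   24.2 -18.1 123.8  13.3  33.8 -41.2]
[[322.13026967 193.63496437]
 [322.08786374 188.51257228]]
```

View pics/m6.png

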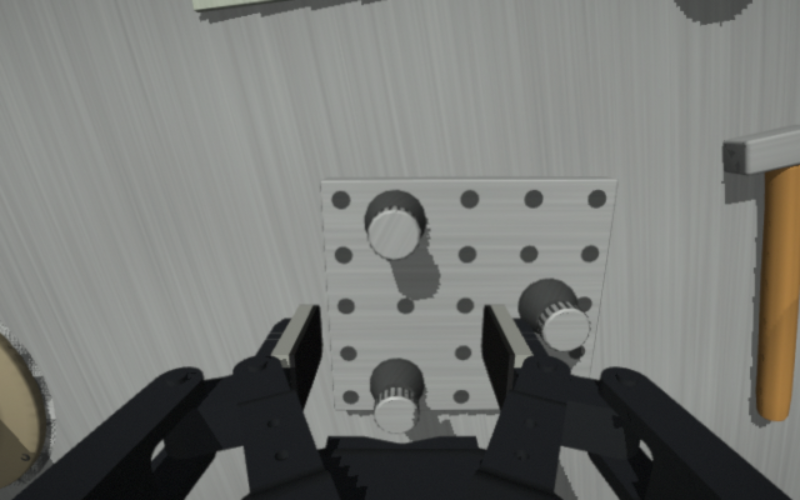

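```bash
python3 - <<'E'
from h import *
w=load('w6');k=1.25
L=atz(w,(394/k,233/k),.066);Fa=atz(w,(566/k,329/k),.064);Ri=atz(w,(396/k,415/k),.064)
print(L,Fa,Ri,np.linalg.norm(L-Ri),np.linalg.norm(L-Fa),np.linalg.norm(Ri-Fa))
C=np.array([atz(w,(x/k,y/k),.02)[:2] for x,y in((321,180),(616,180))]);print(C)
# fit bed pose
from scipy.optimize import least_squares
M=np.array([[65,0],[-55,70],[-55,-70],[-110,100],[110,100]])/1e3
P=np.vstack([Fa[:2],L[:2],Ri[:2],C])
def tf(v):c,s=np.cos(v[2]),np.sin(v[2]);return M@np.array([[c,s],[-s,c]])+v[:2]
r=least_squares(lambda v:(tf(v)-P).ravel(),[.526,.012,-.17]);print(r.x,np.degrees(r.x[2]),(tf(r.x)-P)*1e3)
q=tf(r.x);o=get_obs();R=np.array(o['orientation'])
print('left fit',q[1],'tool shift',R.T@(np.r_[q[1],.064]-o['tcp_pos'])*1e3);st()
E
```

```text
[0.48263777 0.09291666 0.066     ] [0.5875789  0.00279708 0.064     ] [ 0.45778037 -0.0456118   0.064     ] 0.14075520128594857 0.13834080536548746 0.13853186538149312
[[0.43462691 0.13027921]
 [0.64779517 0.09141164]]
[ 0.52383961  0.01339617 -0.17847722] -10.225991680524894 [[ 0.22820355 -0.94043569]
 [-0.49731291 -0.8682152 ]
 [-0.49427265 -0.11587319]
 [-1.28684766  1.0569074 ]
 [ 2.05022967  0.86761667]]
left fit [0.48214046 0.09204845] tool shift [  6.77132129  -5.37484194 134.07268293]
24.95 [0.4863 0.0845 0.1981] [[0.181, 0.983, -0.001], [0.983, -0.181, -0.001], [-0.001, -0.0, -1.0]] [ 0.37 -0.15  0.65] 0.06025632599727182 0.0 [ -3.   24.2 -18.1 123.8  13.3  33.8 -41.2]
```

Call:
{"fn": "servo_tool", "kwargs": {
  "targets": "60 6 -5.9 30 0 0 0;60 6 -5.9 75 0 0 0;60 6 -5.9 100 0 0 0;60 6 -5.9 110 0 0 0;60 6 -5.9 110 0 0 0;60 6 -5.9 110 0 0 0"
}}

```text
t: 25.7
tcp_pos: [0.482, 0.0926, 0.0892]
orientation: [[0.18, 0.984, 0.001], [0.984, -0.18, 0.0], [0.0, 0.001, -1.0]]
contact_force: [0.8, -0.1, 0.1]
finger_gap: 0.06
grasp_force: 0.0
```

```bash
python3 - <<'E'
from h import *
s=snap('wrist','w7');u=snap('scene','s7');st()
cv2.imwrite('pics/m7.png',np.hstack([cv2.resize(s['color'],(512,320)),cv2.resize(u['color'][130:230,345:435],(288,320))]))
E
```

```text
25.8 [0.482  0.0928 0.0893] [[0.18, 0.984, 0.002], [0.984, -0.18, 0.0], [0.001, 0.002, -1.0]] [-0.44  0.68 -0.62] 0.06005636300255086 0.0 [ -9.8  34.4 -11.  129.1  20.5  18.  -48.8]
```

View pics/m7.png

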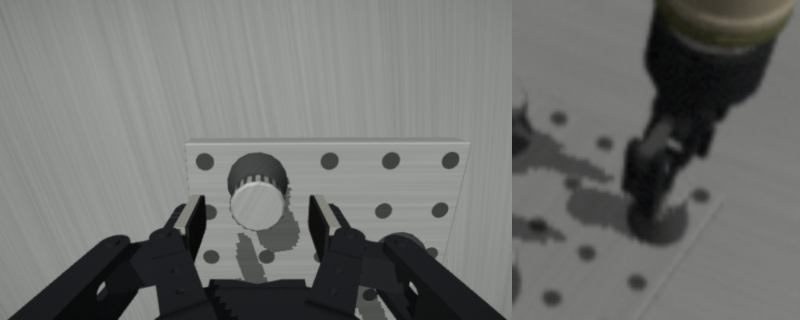

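```bash
python3 - <<'E'
from h import *
w=load('w7');print(atz(w,(258/.8,205/.8),.066))
E
```

```text
[0.48272364 0.09292812 0.066     ]
```

Call:
{"fn": "servo_tool", "kwargs": {
  "targets": "60 0 0 12 0 0 0;60 0 0 20 0 0 0;60 0 0 20 0 0 0;25 0 0 20 0 0 0;25 0 0 20 0 0 0;25 0 0 20 0 0 0;25 0 0 20 0 0 0",
  "newtons": 30
}}

```text
t: 26.68
tcp_pos: [0.4822, 0.0929, 0.0687]
orientation: [[0.179, 0.984, 0.001], [0.984, -0.179, 0.0], [0.001, 0.001, -1.0]]
contact_force: [3.3, -1.6, 4.6]
finger_gap: 0.0325
grasp_force: 29.7
```

```bash
python3 -c "
from h import *
st()"
```

```text
26.675 [0.4822 0.0929 0.0687] [[0.179, 0.984, 0.001], [0.984, -0.179, 0.0], [0.001, 0.001, -1.0]] [ 3.31 -1.61  4.59] 0.03249796706274486 29.73012330243364 [-11.1  36.6  -9.2 129.7  21.6  15.  -49.7]
```

Call:
{"fn": "servo_tool", "kwargs": {
  "targets": "25 0 0 0.2 0 0 0.1;25 0 0 0.48 0 0 0.25;25 0 0 0.76 0 0 0.4;25 0 0 1.05 0 0 0.55;25 0 0 1.34 0 0 0.7;25 0 0 1.62 0 0 0.85;25 0 0 1.91 0 0 1.0;25 0 0 2.05 0 0 1.073;25 0 0 2.05 0 0 1.073;25 0 0 2.05 0 0 1.073"
}}

```text
t: 27.92
tcp_pos: [0.4839, 0.0915, 0.0667]
orientation: [[0.951, 0.31, 0.005], [0.31, -0.951, -0.001], [0.004, 0.002, -1.0]]
contact_force: [6.5, -7.4, 2.5]
finger_gap: 0.0321
grasp_force: 29.8
```

Call:
{"fn": "servo_tool", "kwargs": {
  "targets": "25 0 0 0 0 0 0;25 0 0 0 0 0 0"
}}

```text
t: 28.18
tcp_pos: [0.4839, 0.0915, 0.0667]
orientation: [[0.951, 0.31, 0.005], [0.31, -0.951, -0.001], [0.004, 0.002, -1.0]]
contact_force: [7.9, -7.7, 3.2]
finger_gap: 0.0328
grasp_force: 29.7
```

```bash
python3 -c "
from h import *
st();o=get_obs();R=np.array(o['orientation']);print(np.degrees(np.arctan2(.984,.179)-np.arctan2(R[1,0],R[0,0])),o['wrist_torque'])
snap('wrist','w8')"
```

```text
28.175 [0.4839 0.0915 0.0667] [[0.951, 0.31, 0.005], [0.31, -0.951, -0.001], [0.004, 0.002, -1.0]] [ 7.9  -7.75  3.17] 0.03275801344268388 29.749182269442827 [-18.9  36.8   2.2 130.2  -5.5  12.8 -83.7]
61.640054942128224 [-1.64150902 -1.55929457 -0.05634235]
```

Call:
{"fn": "servo_tool", "kwargs": {
  "targets": "40 0 0 0 0 0 0;60 0 0 0 0 0 0;60 0 0 0 0 0 0;60 0 0 -20 0 0 0;60 0 0 -65 0 0 0;60 0 0 -110 0 0 0;60 0 0 -133 0 0 0;60 0 0 -133 0 0 0"
}}

```text
t: 29.22
tcp_pos: [0.4819, 0.0933, 0.2008]
orientation: [[0.95, 0.313, 0.003], [0.313, -0.95, 0.001], [0.003, -0.0, -1.0]]
contact_force: [0.2, 0.4, 0.2]
finger_gap: 0.0597
grasp_force: 0.0
```

Call:
{"fn": "servo_tool", "kwargs": {
  "targets": "60 4 -15 0 0 0 -0.1;60 13 -50 0 0 0 -0.25;60 24 -90 0 0 0 -0.42;60 35 -130 0 0 0 -0.6;60 46 -170 0 0 0 -0.77;60 56 -208 0 0 0 -0.93;60 62 -230 0 0 0 -1.04;60 64 -238.5 0 0 0 -1.08;60 64 -238.5 0 0 0 -1.08;60 64 -238.5 0 0 0 -1.08"
}}

```text
t: 30.48
tcp_pos: [0.4678, 0.338, 0.1989]
orientation: [[0.175, 0.985, -0.001], [0.985, -0.175, -0.001], [-0.001, -0.0, -1.0]]
contact_force: [-1.3, -0.6, 0.2]
finger_gap: 0.0601
grasp_force: 0.0
```

```bash
python3 - <<'E'
from h import *
cams.snapshot('top');s=snap('wrist','w9');st()
cv2.imwrite('pics/m9.png',cv2.resize(s['color'],(800,500)))
E
```

```text
30.575 [0.4679 0.3383 0.1993] [[0.174, 0.985, -0.0], [0.985, -0.174, -0.001], [-0.001, 0.0, -1.0]] [-0.47 -1.1   0.32] 0.06019784568716751 0.0 [-33.3  28.5 -11.6 113.7   8.9  38.6 -60.6]
```

View pics/m9.png

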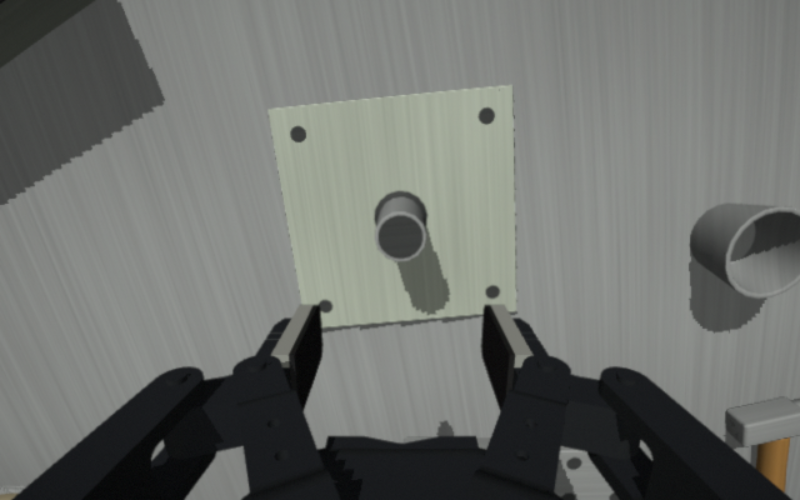

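```bash
python3 - <<'E'
from h import *
w=load('w9');k=1.25
f=lambda p,z:atz(w,(p[0]/k,p[1]/k),z)
T=f((401,236),.066);T2=f((401,206),.012)
C=np.array([f(p,.006)[:2] for p in((270,109),(512,85),(517,312),(302,329))])
H=np.array([f(p,.006)[:2] for p in((298,134),(487,116),(493,292),(326,306))])
for Q in(C,H):
    print(Q.round(4).tolist(),Q.mean(0),'len',[np.linalg.norm(Q[i]-Q[i-1]).round(4) for i in range(4)],'ang',[np.degrees(np.arctan2(*(Q[i]-Q[i-1])[::-1])).round(2) for i in range(4)])
o=get_obs();R=np.array(o['orientation']);print(T,tri((w,(401/k,236/k)),(load('t0'),(180,238))),'shift',R.T@(T-o['tcp_pos'])*1e3)
E
```

```text
[[0.3878, 0.4393], [0.5646, 0.4246], [0.5504, 0.2446], [0.3676, 0.261]] [0.46759487 0.3423986 ] len [np.float64(0.1794), np.float64(0.1774), np.float64(0.1805), np.float64(0.1835)] ang [np.float64(83.57), np.float64(-4.77), np.float64(-94.5), np.float64(174.87)]
[[0.4038, 0.4182], [0.544, 0.4062], [0.5324, 0.2664], [0.3929, 0.2784]] [0.46827494 0.34233306] len [np.float64(0.1402), np.float64(0.1407), np.float64(0.1403), np.float64(0.14)] ang [np.float64(85.52), np.float64(-4.89), np.float64(-94.76), np.float64(175.09)]
[0.46845394 0.34304651 0.066     ] [0.46919258 0.33923731 0.05159872] shift [  4.86759723  -0.33426241 133.25533521]
```

Call:
{"fn": "servo_tool", "kwargs": {
  "targets": "60 4.7 -0.2 30 0 0 0;60 4.7 -0.2 80 0 0 0;60 4.7 -0.2 125 0 0 0;60 4.7 -0.2 146 0 0 0;60 4.7 -0.2 151 0 0 0;60 4.7 -0.2 151 0 0 0;25 4.7 -0.2 151 0 0 0;25 4.7 -0.2 151 0 0 0;25 4.7 -0.2 151 0 0 0;25 4.7 -0.2 151 0 0 0",
  "newtons": 60
}}

```text
t: 31.82
tcp_pos: [0.4686, 0.3444, 0.0497]
orientation: [[0.172, 0.985, 0.001], [0.985, -0.172, 0.001], [0.001, 0.001, -1.0]]
contact_force: [-2.5, -0.7, 6.2]
finger_gap: 0.0329
grasp_force: 59.1
```

```bash
python3 -c "
from h import *
st();print(get_obs()['wrist_torque'])"
```

```text
31.825 [0.4686 0.3444 0.0497] [[0.172, 0.985, 0.001], [0.985, -0.172, 0.001], [0.001, 0.001, -1.0]] [-2.52 -0.71  6.2 ] 0.03291997669598977 59.10126507282257 [-37.   41.3  -7.2 118.4  13.5  21.  -65. ]
[-0.13898028  0.31710306 -0.02585277]
```

Call:
{"fn": "servo_tool", "kwargs": {
  "targets": "25 0 0 -10 0 0 0;25 0 0 -35 0 0 0;25 0 0 -75 0 0 0;25 0 0 -105 0 0 0;25 0 0 -115 0 0 0;25 -15 5 -115 0 0 0.01;25 -50 18 -115 0 0 0.03;25 -95 34 -115 0 0 0.05;25 -140 50 -115 0 0 0.07;25 -185 66 -115 0 0 0.096"
}}

```text
t: 33.08
tcp_pos: [0.5005, 0.1474, 0.1618]
orientation: [[0.267, 0.964, -0.003], [0.964, -0.267, -0.002], [-0.002, -0.002, -1.0]]
contact_force: [1.2, 0.1, -6.1]
finger_gap: 0.0327
grasp_force: 61.0
```

Call:
{"fn": "servo_tool", "kwargs": {
  "targets": "25 -40.7 18.3 0 0 0 0;25 -79 34.5 0 0 0 0;25 -108 48 0 0 0 0;25 -122 55 0 0 0 0;25 -125 57.5 0 0 0 0;25 -125 57.5 0 0 0 0;25 -125 57.5 0 0 0 0"
}}

```text
t: 33.95
tcp_pos: [0.5235, 0.0161, 0.1632]
orientation: [[0.264, 0.965, -0.0], [0.965, -0.264, 0.001], [0.0, -0.0, -1.0]]
contact_force: [-0.7, -0.0, -6.6]
finger_gap: 0.0327
grasp_force: 60.9
```

```bash
python3 - <<'E'
from h import *
s=snap('wrist','w10');u=snap('scene','s10');t=snap('top','t10');st();print(get_obs()['wrist_torque'])
cv2.imwrite('pics/m10.png',np.vstack([cv2.resize(s['color'][0:280,130:530],(500,350))[:, :], cv2.resize(u['color'][120:280,260:500],(500,250),interpolation=cv2.INTER_CUBIC)]))
E
```

```text
34.1 [0.5236 0.0156 0.1633] [[0.264, 0.964, -0.0], [0.964, -0.264, 0.0], [0.0, -0.0, -1.0]] [ 0.14  0.23 -6.62] 0.03291252341010206 60.86421847343445 [  0.7  28.5 -12.1 122.1  11.3  30.4 -35.1]
[0.01799936 0.02199001 0.04607704]
```

Call:
{"fn": "servo_tool", "kwargs": {
  "targets": "25 -0.4 1 15 0 0 0;25 -0.4 1 32 0 0 0;25 -0.4 1 42 0 0 0;25 -0.4 1 46 0 0 0;25 -0.4 1 47 0 0 0;25 -0.4 1 47 0 0 0"
}}

```text
t: 34.85
tcp_pos: [0.5248, 0.0141, 0.1166]
orientation: [[0.266, 0.964, 0.0], [0.964, -0.266, 0.0], [0.0, 0.0, -1.0]]
contact_force: [0.8, -0.0, -5.8]
finger_gap: 0.0326
grasp_force: 60.9
```

Call:
{"fn": "servo_tool", "kwargs": {
  "targets": "25 0 0 0.7 0 0 0;25 0 0 0.7 0 0 0"
}}

```text
t: 35.1
tcp_pos: [0.5247, 0.014, 0.1158]
orientation: [[0.266, 0.964, 0.0], [0.964, -0.266, -0.0], [0.0, 0.0, -1.0]]
contact_force: [0.3, 0.0, -6.0]
finger_gap: 0.0329
grasp_force: 60.9
```

Call:
{"fn": "servo_tool", "kwargs": {
  "targets": "25 0 0 0.7 0 0 0;25 0 0 0.7 0 0 0"
}}

```text
t: 35.35
tcp_pos: [0.5245, 0.014, 0.1149]
orientation: [[0.266, 0.964, -0.0], [0.964, -0.266, -0.0], [-0.0, -0.0, -1.0]]
contact_force: [-0.7, 0.2, -6.6]
finger_gap: 0.0328
grasp_force: 60.9
```

Call:
{"fn": "servo_tool", "kwargs": {
  "targets": "25 0 0 0.5 0 0 0;25 0 0 0.5 0 0 0"
}}

```text
t: 35.6
tcp_pos: [0.5245, 0.014, 0.1144]
orientation: [[0.266, 0.964, -0.0], [0.964, -0.266, -0.0], [-0.0, -0.0, -1.0]]
contact_force: [0.1, -0.3, -6.6]
finger_gap: 0.0327
grasp_force: 60.9
```

Call:
{"fn": "servo_tool", "kwargs": {
  "targets": "25 0 0 0.4 0 0 0;25 0 0 0.4 0 0 0"
}}

```text
t: 35.85
tcp_pos: [0.5245, 0.014, 0.114]
orientation: [[0.266, 0.964, -0.0], [0.964, -0.266, -0.0], [-0.0, -0.0, -1.0]]
contact_force: [-0.3, -1.1, -6.9]
finger_gap: 0.0328
grasp_force: 60.8
```

Call:
{"fn": "servo_tool", "kwargs": {
  "targets": "25 0 0 0.3 0 0 0;25 0 0 0.3 0 0 0"
}}

```text
t: 36.1
tcp_pos: [0.5246, 0.014, 0.1137]
orientation: [[0.266, 0.964, 0.0], [0.964, -0.266, -0.0], [-0.0, 0.0, -1.0]]
contact_force: [0.7, 0.3, -5.8]
finger_gap: 0.0327
grasp_force: 60.9
```

```bash
python3 - <<'E'
from h import *
F=[];M=[]
for i in range(4):
    cams.snapshot('top');o=get_obs();F.append(o['contact_force']);M.append(o['wrist_torque'])
print(np.mean(F,0),np.mean(M,0))
s=snap('wrist','w11');u=snap('scene','s11')
cv2.imwrite('pics/m11.png',np.vstack([cv2.resize(s['color'][20:300,100:540],(550,350)), cv2.resize(u['color'][130:270,285:425],(550,250),interpolation=cv2.INTER_CUBIC)]))
E
```

```text
[-3.97122013e-01 -4.86197856e-03 -5.46508191e+00] [-0.00441159  0.0037831  -0.00660677]
```

```bash
python3 - <<'E'
from h import *
s=cv2.imread('pics/w11.png');u=cv2.imread('pics/s11.png')
cv2.imwrite('pics/m12.png',np.hstack([cv2.resize(s[20:270,100:540],(528,300)), cv2.resize(u[140:265,290:400],(264,300),interpolation=cv2.INTER_CUBIC)]))
E
```

```text
(no output)
```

View pics/m12.png

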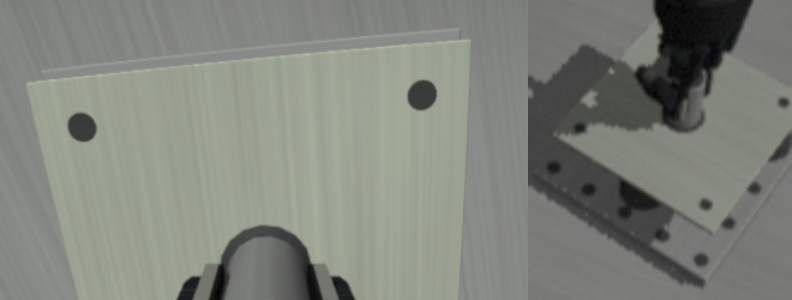

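```bash
python3 - <<'E'
from h import *
w=load('w11')
f=lambda p,z:atz(w,(p[0]/1.2+100,p[1]/1.2+20),z)[:2]
b=[f((42,71),.02),f((460,29),.02)]
c=[f((28,83),.07),f((470,40),.07)];h=[f((82,127),.07),f((422,95),.07)]
for n,q in(('bed',b),('foot',c),('holes',h)):
    d=q[1]-q[0];print(n,q,np.linalg.norm(d),np.degrees(np.arctan2(d[1],d[0])))
# centres along inward normal
def cen(q,off):
    d=(q[1]-q[0]);d/=np.linalg.norm(d);nrm=np.array([d[1],-d[0]]);return (q[0]+q[1])/2+nrm*off
print(cen(b,.1),cen(c,.09),cen(h,.07))
E
```

```text
bed [array([0.43467551, 0.12929267]), array([0.64875553, 0.09102406])] 0.21747354450231238 -10.13505678924088
foot [array([0.45260433, 0.11618047]), array([0.62763259, 0.08443534])] 0.177883792673568 -10.280068223499816
holes [array([0.46734296, 0.09364115]), array([0.60554143, 0.06859705])] 0.14044936782710687 -10.271573705463034
[0.52411862 0.0117188 ] [0.52405707 0.01175266] [0.52396021 0.01224095]
```

Call:
{"fn": "servo_tool", "kwargs": {
  "targets": "25 0 0 0.3 0 0 0;25 0 0 0.3 0 0 0;25 0 0 0.3 0 0 0"
}}

```text
t: 36.78
tcp_pos: [0.5246, 0.014, 0.1136]
orientation: [[0.266, 0.964, 0.0], [0.964, -0.266, -0.0], [-0.0, 0.0, -1.0]]
contact_force: [-1.2, -0.4, 1.3]
finger_gap: 0.0324
grasp_force: 61.6
```

```bash
python3 - <<'E'
from h import *
F=[];M=[]
for i in range(4):
    cams.snapshot('top');o=get_obs();F.append(o['contact_force']);M.append(o['wrist_torque'])
print(np.mean(F,0),np.mean(M,0));st()
E
```

```text
[-2.09267282 -0.8314492   3.28713508] [-0.07476707  0.38121986 -0.02580995]
36.975 [0.5246 0.014  0.1136] [[0.266, 0.964, 0.0], [0.964, -0.266, -0.0], [-0.0, 0.0, -1.0]] [-2.29 -0.99  4.58] 0.033069161218877735 61.7815625667572 [ -0.8  33.1  -9.9 124.   13.5  23.8 -36.9]
```

Call:
{"fn": "servo_tool", "kwargs": {
  "targets": "25 0 0 -0.2 0 0 0;34 0 0 -0.2 0 0 0;38 0 0 -0.2 0 0 0;45 0 0 -0.2 0 0 0;60 0 0 -0.2 0 0 0;60 0 0 -0.2 0 0 0;60 0 0 -20 0 0 0;60 0 0 -60 0 0 0;60 0 0 -110 0 0 0;60 0 0 -120 0 0 0",
  "newtons": 20
}}

```text
t: 38.22
tcp_pos: [0.5258, 0.0142, 0.2364]
orientation: [[0.266, 0.964, 0.005], [0.964, -0.266, 0.0], [0.002, 0.005, -1.0]]
contact_force: [0.1, -0.8, 0.5]
finger_gap: 0.0598
grasp_force: 0.0
```

```bash
python3 - <<'E'
from h import *
cams.snapshot('top');s=snap('wrist','w13');snap('top','t13');snap('scene','s13');st()
w=load('w13')
# foot corners by colour segmentation
hsv=cv2.cvtColor(s['color'],cv2.COLOR_BGR2HSV)
c,sn=np.cos(np.radians(-10.27)),np.sin(np.radians(-10.27))
P=[[.524+c*x-sn*y,.012+sn*x+c*y,.07] for x,y in((-.09,.09),(.09,.09),(.09,-.09),(-.09,-.09))]
print(proj(w,P).round(1).tolist())
print(hsv[150,320],hsv[20,20])
m=cv2.inRange(hsv,(25,15,90),(60,80,255));cs,_=cv2.findContours(m,0,2);k=max(cs,key=cv2.contourArea)
print(cv2.contourArea(k),cv2.approxPolyDP(k,6,True)[:,0].tolist())
E
```

```text
38.425 [0.5241 0.0139 0.2326] [[0.266, 0.964, -0.001], [0.964, -0.266, -0.0], [-0.001, -0.001, -1.0]] [-1.28  0.67  0.07] 0.06004564075479013 0.0 [  3.   22.8 -14.4 118.4   8.7  39.8 -32.5]
[[203.6, 94.5], [417.2, 74.0], [419.0, 267.7], [237.9, 282.8]]
[ 44  25 172] [ 60   4 124]
37374.5 [[416, 74], [204, 95], [233, 252], [217, 283], [230, 289], [251, 243], [258, 280], [384, 270], [391, 243], [416, 293], [424, 284], [409, 255], [419, 250]]
```

Foot corners fall where predicted (within about 1 px): seated, square and clear of the gripper.

```bash
python3 -c "
from h import *
print(robot.sign_off())"
```

```text
the job is handed in; nothing more can be done
None
```

The job is handed in: the left rest (-55, 70) stood about 2.05 mm proud, so I put the probe back upright in its stand, turned that rest 61.6° clockwise to lower it, and set the post foot on the three rests, centred and square to within about 0.5 mm and 0.2° by camera; level was judged only from the contact forces as the foot touched down, and the hammer, magnet and tin were not touched.

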